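# Sort seal dies and punch blanks, stack the trays

## Task

Clear the engraver's bench: put the two loose brass seal dies and the loose steel punch blank each into the grey tray that already holds one of its kind. Then turn the tray of seals end for end and lower it gently onto the tray of punches, so that it stands squarely on the rim lugs instead of nesting, with the punch tray flat on the bench and every piece still in its tray. Leave the graver and the loupe lying where they are.

Things in the scene. Friction and masses are not known exactly. Their poses are not given: they have to be found in the camera images.
- tray_seals: Grey open-topped stack-nest tray holding one brass seal die, loose, 0.13 kg empty. Origin: centre of underside; x along its length to the end with the white card holder, z up. Its upright lip, 36 to 46 mm up, is 160 x 68 mm outside: grip it across the width at mid-length. Below, walls taper to 143 x 51.5 mm at the foot. Floor 3 mm thick, 138 x 46 mm inside; rim 151 x 59 mm inside.
- tray_punches: A tray alike in make, size and frame, holding one steel punch blank. On both long walls of either tray, at x = +48 and -30 mm, an 18 mm long stretch is pressed in 8 mm: a channel outside, a pillar inside (30 mm between facing pillars at the floor). Each pillar's flat top, 39 mm above the underside, is a lug. One tray starts left, one right (varies), cards roughly away from the robot.
- tray_seals_card (a point): Middle of the top of tray_seals' lip at its card end (tray x = +80 mm, 46 mm up); the sloping card holder stands out 14 mm more. Set in the other tray the same way round, a tray nests (18 mm up); turned 180 degrees about z its underside lands on the four lugs, 39 mm above the other's underside, centred over it, with 4 mm play each way on entering the rim, 3 mm when seated.
- tray_punches_card (a point): The same point on tray_punches: middle of the top of its lip at the card end.
- graver: Bystander, to be left alone: a graver lying on the bench, dark mushroom-shaped wooden handle 30 mm wide and a square steel blade, 110 mm long over all. Origin: on the bench under the middle of its length; x along the blade.
- loupe: Bystander, to be left alone: a black eye loupe standing on the bench, 34 mm across at the foot and 30 mm high. Origin: centre of its underside.
- seal_0_mid (a point): Brass seal die: a turned disc 25 mm across and 11 mm high with a 19 mm neck above it, 18 mm high over all, 0.06 kg. This point: on its axis, 9 mm above the flat underside. It starts inside tray_seals, 55 mm from its middle towards the plain end.
- punch_0_mid (a point): Steel punch blank lying on a flat: a 12 mm square bar with a turned round nose, 62 mm long over all, 0.06 kg. This point: on its axis at half that length, 6 mm above the flat; x runs along the bar to the nose. The square part reaches from 31 mm behind this point to 18 mm ahead. It starts inside tray_punches, lying along it, 33 mm from its middle towards the plain end.
- seal_1_mid (a point): Brass seal die: a turned disc 25 mm across and 11 mm high with a 19 mm neck above it, 18 mm high over all, 0.06 kg. This point: on its axis, 9 mm above the flat underside. It starts loose on the bench, face down.
- punch_1_mid (a point): Steel punch blank lying on a flat: a 12 mm square bar with a turned round nose, 62 mm long over all, 0.06 kg. This point: on its axis at half that length, 6 mm above the flat; x runs along the bar to the nose. The square part reaches from 31 mm behind this point to 18 mm ahead. It starts loose on the bench, at any angle.
- seal_2_mid (a point): Brass seal die: a turned disc 25 mm across and 11 mm high with a 19 mm neck above it, 18 mm high over all, 0.06 kg. This point: on its axis, 9 mm above the flat underside. It starts loose on the bench, face down.

How it is judged:
On the way:
1. all three loose pieces lie in the tray of their kind (x of seal_0_mid in the frame of tray_seals between -0.073 and 0.073 m and y of seal_0_mid in the frame of tray_seals between -0.031 and 0.031 m and z of seal_0_mid in the frame of tray_seals between 0.001 and 0.036 m and x of seal_1_mid in the frame of tray_seals between -0.073 and 0.073 m and y of seal_1_mid in the frame of tray_seals between -0.031 and 0.031 m and z of seal_1_mid in the frame of tray_seals between 0.001 and 0.036 m and x of seal_2_mid in the frame of tray_seals between -0.073 and 0.073 m and y of seal_2_mid in the frame of tray_seals between -0.031 and 0.031 m and z of seal_2_mid in the frame of tray_seals between 0.001 and 0.036 m and x of punch_0_mid in the frame of tray_punches between -0.073 and 0.073 m and y of punch_0_mid in the frame of tray_punches between -0.031 and 0.031 m and z of punch_0_mid in the frame of tray_punches between 0.001 and 0.036 m and x of punch_1_mid in the frame of tray_punches between -0.073 and 0.073 m and y of punch_1_mid in the frame of tray_punches between -0.031 and 0.031 m and z of punch_1_mid in the frame of tray_punches between 0.001 and 0.036 m), for 0.2 s.
At the end, for the whole second after the job is handed in: Every seal die is inside tray_seals, every punch inside tray_punches. The punch tray is flat on the bench; the seal tray, turned end for end and level, sits on its lugs: 36-43 mm above it, centred within 7 mm, parallel within 0.12 rad. Both at rest (all of step 1 and z of tray_seals in the frame of tray_punches between 0.036 and 0.043 m and x of tray_seals in the frame of tray_punches between -0.007 and 0.007 m and y of tray_seals in the frame of tray_punches between -0.007 and 0.007 m and x of tray_seals_card in the frame of tray_punches below -0.07 m and angle between the x axis of tray_seals and the x axis of tray_punches, either way round below 0.12 rad and angle between tray_seals's own z axis and vertical below 0.06 rad and angle between tray_punches's own z axis and vertical below 0.04 rad and height (world z) of tray_punches between -0.006 and 0.006 m and linear speed of each of tray_seals, tray_punches below 0.02 m/s); the robot touches nothing.
It fails at once if the graver is moved by more than 30 mm (distance of graver from where it was at the start of the episode above 0.03 m).
It fails at once if the loupe is moved by more than 30 mm (distance of loupe from where it was at the start of the episode above 0.03 m).
It fails at once if the seal tray is dropped into the punch tray, not lowered (over 0.3 m/s as it lands) (linear speed of tray_seals above 0.3 m/s and horizontal distance between tray_seals and tray_punches below 0.03 m and z of tray_seals in the frame of tray_punches between 0.02 and 0.052 m).
It also fails if it takes over 72 s, if anything falls off the work surface, if the arm or the gripper's body presses on something with over 40 N, if the wrist force passes 120 N, or if a joint passes its speed limit or range.

## Robot

A 6-joint arm with a two-finger parallel gripper is mounted at the origin on the work surface. World frame = base frame: x ahead of the robot, y to its left, z up, the work surface at z = 0. Lengths are in m, angles in rad, forces in N, time in s.
With the tool pointing down it reaches from about 0.275 to 0.85 m from the base axis. Payload 19 kg.
Tool frame: the origin (TCP) lies at the very end of the fingers, on their centre line; the grasp point (between the pads) lies 19 mm behind it; z points along the fingers, y is the direction in which the jaws open and shut (so a half turn about z gives the same grasp; the last joint's range is limited). The gripper opens to 85 mm and grips with 20 to 120 N. Pads are 22 mm wide; open, the fingers measure 114 mm over their backs; the gripper's body (76 mm by 85 mm) begins 54 mm behind the grasp point. The pads swing forward as they close: fully open they stand 13 mm farther back than shut.
Start: joints at [-1.249, 0.15, 1.437, -0, 1.554, -0.134], TCP at [0.253, -0.516, 0.231] pointing down, gripper open.
Joint ranges: [-2.8, 2.8], [-0.68, 2.1], [0.12, 2.68], [-1.39, 4.53], [0.16, 2.79], [-2.81, 2.81]. Speed limits (rad/s): [1.89, 1.89, 2.22, 3.01, 3.01, 3.01].

## Interface

Orientations are given as a unit quaternion [w, x, y, z].
In Python, from station import ctrl, vision, spotter gives the robot as it stands.
- The arm moves only by the tool carry_out, never from a script. Its argument "steps" is a list of rows, each a list of 2 entries, a list of its own where there are three numbers: the shift along the tool's x, y, z in m, then the turn, a rotation vector about the tool's x, y, z in rad. A call has exactly 10 rows; each row is the pose to reach, as a shift and turn from the pose measured when the call began, along the tool's axes at that moment; what a row does not reach only later rows make up. A row lasts 1/8 s, in which the tool goes at most 62.5 mm and 10.7 degrees, less where a joint would pass 70% of its speed; a pose out of reach is approached as far as the arm can. A call with a gripper value outside its range is refused whole. "fingers" is the opening, from -1 (shut) to 1 (fully open), set as the call begins (left out, the last holds). The fingers move at their own pace and stop on an object; the grip force is fixed at half the most. Time passes only in rows, so rows that repeat a pose let the fingers close, or fill a call up. It gives the time, the measured TCP pose, the force and the opening at its end, in the units of the state.
- ctrl.get_obs(): the state, without advancing time (a new reading comes with each control period).
- vision.read_camera(name): name is "scene" or "top" or "wrist"; returns the picture (480x640x3 uint8, red, green, blue); there is no depth.
- vision.camera_model(name): a dict with "fx", "fy", "cx", "cy" (pixels), "cam_to_world" (4x4, takes a point from camera to world coordinates); the wrist camera has in their place "hand_eye" (4x4, takes a point from camera to tool coordinates, whose origin is the TCP and whose axes are the flange's). Camera axes: x right, y up, looking along -z (the intrinsics and any distortion apply to the point x, -y, -z); pixel columns grow to the right and rows downward; lengths in m; the calibration is good to about 2 mm. A picture is of the moment at which its call begins: read the wrist's pose just before it. camera_model takes no time and is no camera call.
- ctrl.job_done(): hands the job in, once; it reports no verdict.
Trained networks look in the newest picture that a camera, given by its name, has taken for a name from the list of things; names that differ only in an ending like _2 or _b are one class to them, and where a whole thing is asked for, a point or a joint stands for the part that bears it (a point fixed in the world has none). Each returns a list of dicts, best first, with "score" (0 to 1); they miss things now and then, are a little off and sometimes report something else, mostly with a low value. They report only what shows in the picture. A call takes as long as a camera call.
- spotter.search_frame(camera, thing): "point" ([x, y, z] in m, in world coordinates, good to about 4 mm: the middle of the surface that is visible of it).
The state is a dict: "time_s": time; "q": joint angles; "qvel": joint speeds; "tau": joint torques, N m; "position": TCP position; "ee_rot": TCP orientation; "force": force on the tool from outside, world axes, zero at the start; "ft_torque": the same for the moment, N m; "gripper_width": finger opening in m.
Only numpy, scipy, OpenCV 4.12 (cv2) and the standard library are available. Lean on these libraries where they do the work, as an engineer would, in place of code of your own. Each camera call takes 0.05 s, during which the arm holds its last target.

## Working session

There is one attempt and no reset: what is moved stays moved. The work goes in short steps, Python scripts to look and compute and a tool call to move; the robot and the scene stay as the last step left them, time stands still between calls to the robot, and variables do not carry over. Pictures are saved under pics/ and viewed, and the job is handed in when it is done.

Besides the shell and the picture viewer there is one more tool, called after "Request:" by a JSON object that holds its "api" and its "payload". carry_out: Moves the arm, as the interface text tells. Its arguments: {"type":"object","properties":{"steps":{"type":"array"},"fingers":{"type":"number"}},"required":["steps"]}

```bash
ls; mkdir -p pics; python3 - <<'E'
from station import ctrl, vision, spotter
import cv2
for c in ["top","scene"]:
    im=vision.read_camera(c); cv2.imwrite(f"pics/{c}0.png",im[:,:,::-1])
    m=vision.camera_model(c); print(c,m)
for t in ["tray_seals","tray_punches","tray_seals_card","graver","loupe","seal_1_mid","punch_1_mid"]:
    for r in spotter.search_frame("top",t)[:4]: print(t,r)
print(vision.camera_model("wrist"))
print(ctrl.get_obs())
E
```

```text
pics
top {'fx': 473.9677354922994, 'fy': 473.9677354922994, 'cx': 320.7836402491053, 'cy': 241.09278825265721, 'cam_to_world': array([[ 0.00305154,  0.98425497, -0.17672818,  0.40434869],
       [-0.99973102,  0.00706588,  0.02208994,  0.01200732],
       [ 0.02299087,  0.17661324,  0.98401178,  0.90126713],
       [ 0.        ,  0.        ,  0.        ,  1.        ]])}
scene {'fx': 538.3729384332046, 'fy': 538.3729384332046, 'cx': 321.0124029617602, 'cy': 244.02114706129515, 'cam_to_world': array([[ 0.7393569 , -0.40513884,  0.5377861 ,  1.12103517],
       [ 0.67297406,  0.41928633, -0.60934792, -0.62562967],
       [ 0.02138415,  0.81244169,  0.58265017,  0.6683682 ],
       [ 0.        ,  0.        ,  0.        ,  1.        ]])}
tray_seals {'point': [0.5462, -0.2807, 0.0172], 'score': 0.96}
tray_seals {'point': [0.5231, -0.0829, 0.02], 'score': 0.19}
tray_punches {'point': [0.4831, 0.3409, 0.027], 'score': 0.93}
tray_seals_card {'point': [0.547, -0.2752, 0.0183], 'score': 0.83}
graver {'point': [0.7429, 0.1922, 0.0162], 'score': 0.8}
graver {'point': [0.48, 0.3448, 0.0292], 'scor
[... 551 characters left out ...]
e+00,
         1.00000000e+00]])}
{'time_s': 0.45, 'q': array([-1.24895771e+00,  1.50537907e-01,  1.43744743e+00, -1.72075667e-05,
        1.55377078e+00, -1.34005814e-01]), 'qvel': array([ 0.00040175, -0.00082233, -0.0002341 ,  0.00121104,  0.00165455,
       -0.00029976]), 'tau': array([-2.25141870e-03, -7.12192440e+01, -5.70635641e+01, -1.60102686e-04,
        2.18280824e-03,  7.58096519e-06]), 'position': array([ 0.25308898, -0.51626289,  0.23122134]), 'ee_rot': array([-8.05647992e-05,  9.74137945e-01,  2.25954106e-01, -1.62292833e-05]), 'force': array([-0.01740465, -0.45342811, -0.35293945]), 'ft_torque': array([0.04079237, 0.05926097, 0.05147805]), 'gripper_width': 0.08562488612694182}
```

View pics/top0.png

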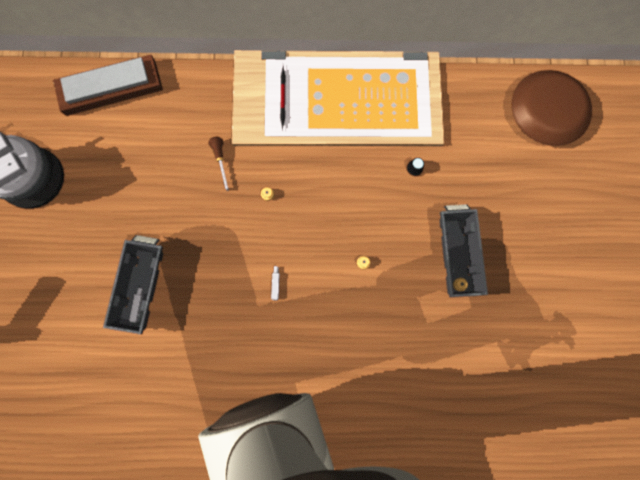

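View pics/scene0.png

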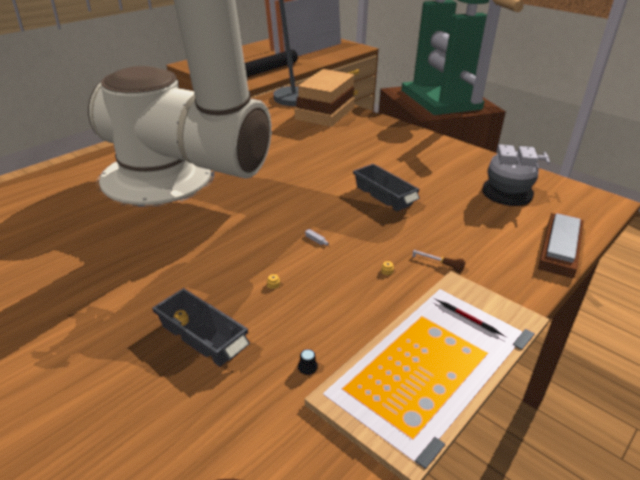

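The top view shows the seal tray on the right (around 463,252) and the punch tray on the left (135,285). The loose seals are at (267,194) and (364,262), and the loose punch is at (276,283). The graver is at (220,160) and the loupe at (416,167). I'll zoom in next.

```bash
cat > h.py <<'E'
import numpy as np, cv2
from scipy.spatial.transform import Rotation as Ro
from station import ctrl, vision, spotter
def Rq(q): return Ro.from_quat([q[1],q[2],q[3],q[0]])
def cam(name,obs=None):
    m=vision.camera_model(name)
    if name=="wrist":
        o=obs or ctrl.get_obs(); T=np.eye(4);T[:3,:3]=Rq(o['ee_rot']).as_matrix();T[:3,3]=o['position']
        return m,T@m['hand_eye']
    return m,m['cam_to_world']
def p2w(mc,u,v,z):
    m,T=mc; d=T[:3,:3]@np.array([(u-m['cx'])/m['fx'],-(v-m['cy'])/m['fy'],-1]); o=T[:3,3]
    return o+d*(z-o[2])/d[2]
def proj(mc,P):
    m,T=mc; P=np.atleast_2d(P); c=(P-T[:3,3])@T[:3,:3]
    return np.c_[m['cx']+m['fx']*c[:,0]/-c[:,2], m['cy']-m['fy']*c[:,1]/-c[:,2]]
def yaw(o): 
    M=Rq(o['ee_rot']).as_matrix(); return np.arctan2(M[1,0],M[0,0])
def Rdown(ps): 
    c,s=np.cos(ps),np.sin(ps); return np.array([[c,s,0],[s,-c,0],[0,0,-1.]])
def plan(p,ps,o=None):
    o=o or ctrl.get_obs(); M=Rq(o['ee_rot']).as_matrix()
    sh=M.T@(np.array(p)-o['position']); rv=Ro.from_matrix(M.T@Rdown(ps)).as_rotvec()
    q1=np.arctan2(p[1],p[0]); print("shift",sh.round(4),"turn",rv.round(4),"q6~",round(q1+np.pi/2-ps,2)); return sh,rv
def tray_pts(x,y,z0,ps):
    # lip outline outer top, foot
    c,s=np.cos(ps),np.sin(ps)
    f=lambda X,Y,Z: [x+c*X-s*Y,y+s*X+c*Y,z0+Z]
    return np.array([f(80,34,46),f(80,-34,46),f(-80,-34,46),f(-80,34,46)] )if False else np.array([f(.08,.034,.046),f(.08,-.034,.046),f(-.08,-.034,.046),f(-.08,.034,.046)])
def snap(name,fn,crop=None,scale=1):
    o=ctrl.get_obs(); im=vision.read_camera(name)[:,:,::-1].copy()
    cv2.imwrite("pics/raw_"+fn+".png",im); return o,im
E
python3 - <<'E'
import cv2,numpy as np
im=cv2.imread("pics/top0.png")
def c(x,y,w,h,s): return cv2.resize(im[y:y+h,x:x+w],None,fx=s,fy=s,interpolation=cv2.INTER_CUBIC)
a=c(95,225,80,120,4); b=c(430,195,80,120,4)
cv2.imwrite("pics/trays.png",np.hstack([a,b]))
cv2.imwrite("pics/loose.png",c(205,130,180,180,3.3))
E
```

```text
(no output)
```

View pics/trays.png

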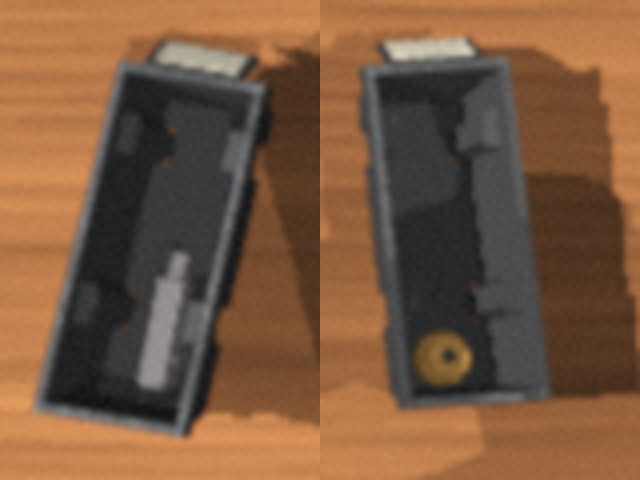

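View pics/loose.png

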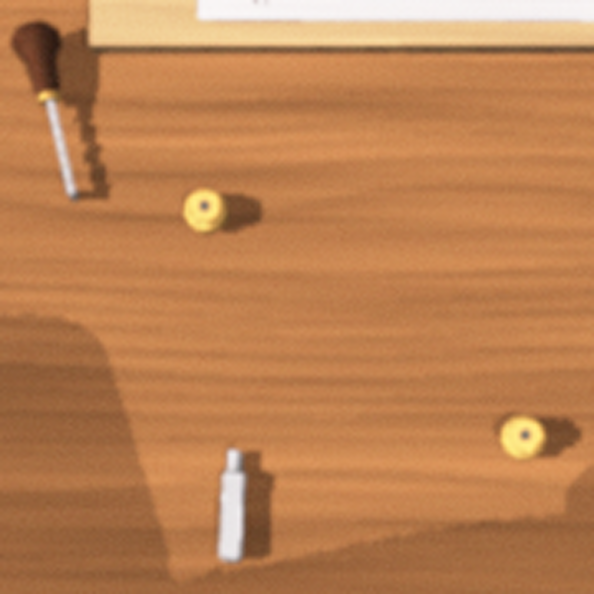

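Lip corners in the zoomed crop for P are (122,62), (266,84), (186,434) and (37,408). For S they are (42,68), (188,60), (230,398) and (78,405). In the loose-parts crop the seals are at (204,211) and (522,437), and the punch runs from nose (235,452) to tail (230,560).

```bash
python3 - <<'E'
from h import *
mc=cam("top")
def tray(cs,ox,oy):
    P=np.array([p2w(mc,ox+(u+.5)/4-.5,oy+(v+.5)/4-.5,.046) for u,v in cs]) #cardL cardR nearR nearL
    c=P.mean(0); d=P[0]+P[1]-P[2]-P[3]; print("ctr",c.round(4),"yaw",np.arctan2(d[1],d[0]).round(4),"L",np.linalg.norm(d)/2,"W",np.linalg.norm(P[0]+P[3]-P[1]-P[2])/2)
tray([(122,62),(266,84),(186,434),(37,408)],95,225)
tray([(42,68),(188,60),(230,398),(78,405)],430,195)
f=lambda u,v,z:p2w(mc,205+(u+.5)/3.3-.5,130+(v+.5)/3.3-.5,z).round(4)
print("sealU",f(204,211,.011),"sealR",f(522,437,.011))
a=f(235,452,.006);b=f(230,560,.008);print("punch",a,b,(a+b)/2,np.arctan2(*(a-b)[[1,0]]),np.linalg.norm(a-b))
print("graver",f(40,110,.01),f(72,196,.005),"loupe",p2w(mc,416,167,.02))
# plan: view pose above sealR w/ yaw 1.69
plan([.53,-.06,.20],1.69)
E
```

```text
ctr [0.4746 0.3283 0.046 ] yaw -0.1612 L 0.15746776091667752 W 0.06644959611438668
ctr [ 0.5392 -0.2692  0.046 ] yaw 0.0646 L 0.1572135072094124 W 0.06926956599777502
sealU [0.657  0.0976 0.011 ] sealR [ 0.5244 -0.0879  0.011 ]
punch [0.5153 0.077  0.006 ] [0.4535 0.0785 0.008 ] [0.4844  0.07775 0.007  ] -0.024267079981459227 0.061850545672613076
graver [0.7184 0.1963 0.01  ] [0.6672 0.1763 0.005 ] loupe [ 0.71101441 -0.19338135  0.02      ]
shift [ 0.4495 -0.2878  0.0313] turn [-1.0000e-04 -1.0000e-04 -1.2342e+00] q6~ -0.23
```

```bash
python3 - <<'E'
from h import *
plan([.524,-.088,.13],1.636)
E
```

```text
shift [ 0.4318 -0.2653  0.1013] turn [-1.0000e-04 -1.0000e-04 -1.1802e+00] q6~ -0.23
```

Request:
{"api": "carry_out", "payload": {"steps": [[[0.432,-0.265,0.101],[0,0,-1.18]],[[0.432,-0.265,0.101],[0,0,-1.18]],[[0.432,-0.265,0.101],[0,0,-1.18]],[[0.432,-0.265,0.101],[0,0,-1.18]],[[0.432,-0.265,0.101],[0,0,-1.18]],[[0.432,-0.265,0.101],[0,0,-1.18]],[[0.432,-0.265,0.101],[0,0,-1.18]],[[0.432,-0.265,0.101],[0,0,-1.18]],[[0.432,-0.265,0.101],[0,0,-1.18]],[[0.432,-0.265,0.101],[0,0,-1.18]]], "fingers": 1}}

```text
time_s: 1.7
position: [0.5244, -0.0876, 0.13]
ee_rot: [-0.0, 0.683, 0.73, -0.0]
force: [-0.3, -0.0, 0.7]
gripper_width: 0.0855
```

```bash
python3 - <<'E'
from h import *
o,im=snap("wrist","w1")
mc=cam("wrist",o)
print(spotter.search_frame("wrist","seal_1_mid"))
print(proj(mc,[[.5244,-.0879,.018],[.5244,-.0879,.0]]), yaw(o), o['qvel'].round(3))
E
```

```text
[{'point': [0.6558, 0.087, 0.0009], 'score': 0.62}]
[[319.35180074 239.46453124]
 [319.3905442  233.1999153 ]] 1.6375840619566813 [-0.043 -0.019  0.003 -0.007  0.006 -0.017]
```

View pics/raw_w1.png

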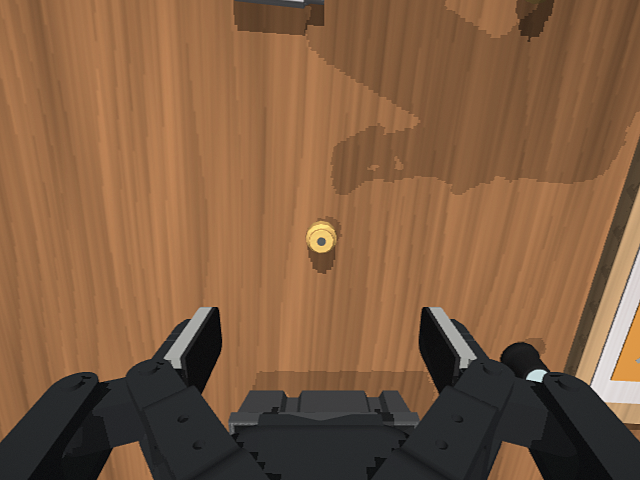

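Request:
{"api": "carry_out", "payload": {"steps": [[[0,0,0.04],[0,0,0]],[[0,0,0.08],[0,0,0]],[[0,0,0.11],[0,0,0]],[[0,0,0.125],[0,0,0]],[[0,0,0.125],[0,0,0]],[[0,0,0.125],[0,0,0]],[[0,0,0.125],[0,0,0]],[[0,0,0.125],[0,0,0]],[[0,0,0.125],[0,0,0]],[[0,0,0.125],[0,0,0]]]}}

```text
time_s: 3.05
position: [0.5241, -0.089, 0.0056]
ee_rot: [0.0, 0.684, 0.73, -0.0]
force: [0.2, 0.0, -1.1]
gripper_width: 0.0855
```

Request:
{"api": "carry_out", "payload": {"steps": [[[0,0,0],[0,0,0]],[[0,0,0],[0,0,0]],[[0,0,0],[0,0,0]],[[0,0,0],[0,0,0]],[[0,0,0],[0,0,0]],[[0,0,0],[0,0,0]],[[0,0,0],[0,0,0]],[[0,0,0],[0,0,0]],[[0,0,-0.05],[0,0,0]],[[0,0,-0.1],[0,0,0]]], "fingers": -1}}

```text
time_s: 4.3
position: [0.5236, -0.0889, 0.1066]
ee_rot: [-0.0, 0.684, 0.73, -0.0]
force: [2.1, 0.5, 0.1]
gripper_width: 0.0206
```

```bash
python3 - <<'E'
from h import *
o,im=snap("wrist","w2"); print(o['position'],o['gripper_width'],yaw(o))
# seals at tray x=+38
c=np.array([.5392,-.2692]);ps=.0646;
for X in (.038,-.008): print(c+X*np.array([np.cos(ps),np.sin(ps)]))
plan([*(c+.038*np.array([np.cos(ps),np.sin(ps)])),.12],ps+np.pi/2)
E
```

```text
[ 0.52363663 -0.08889945  0.10658785] 0.020634969726650725 1.6353682145655837
[ 0.57712074 -0.26674691]
[ 0.53121669 -0.26971644]
shift [-0.1801  0.0395 -0.0056] turn [0.0069 0.003  0.0002] q6~ -0.5
```

View pics/raw_w2.png

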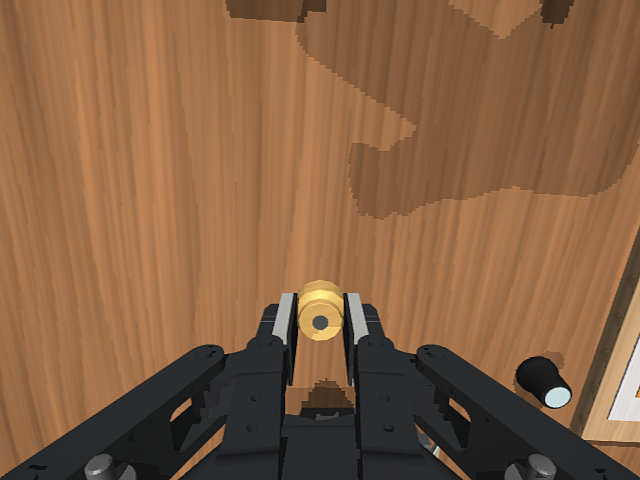

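Request:
{"api": "carry_out", "payload": {"steps": [[[-0.045,0.01,-0.006],[0,0,0]],[[-0.09,0.02,-0.006],[0,0,0]],[[-0.135,0.03,-0.006],[0,0,0]],[[-0.17,0.038,-0.006],[0,0,0]],[[-0.18,0.04,-0.006],[0.007,0.003,0]],[[-0.18,0.04,-0.006],[0.007,0.003,0]],[[-0.18,0.04,-0.006],[0.007,0.003,0]],[[-0.18,0.04,-0.006],[0.007,0.003,0]],[[-0.18,0.04,-0.006],[0.007,0.003,0]],[[-0.18,0.04,-0.006],[0.007,0.003,0]]]}}

```text
time_s: 5.6
position: [0.5777, -0.2664, 0.1205]
ee_rot: [0.0, 0.684, 0.73, 0.0]
force: [-0.3, 0.0, -0.4]
gripper_width: 0.0207
```

```bash
python3 - <<'E'
from h import *
o,im=snap("wrist","w3"); print(o['position'],o['gripper_width'],yaw(o),o['qvel'].round(3))
mc=cam("wrist",o)
pp=proj(mc,tray_pts(.5392,-.2692,0,.0646)); print(pp.round(0))
cv2.polylines(im,[pp.round().astype(int)],True,(0,0,255),1); cv2.imwrite("pics/w3.png",im)
E
```

```text
[ 0.57766483 -0.26637402  0.12053218] 0.020661813203932584 1.6358333779912912 [-0.002  0.003 -0.003 -0.001 -0.002  0.001]
[[383. 206.]
 [378. 301.]
 [151. 301.]
 [136. 206.]]
```

View pics/w3.png

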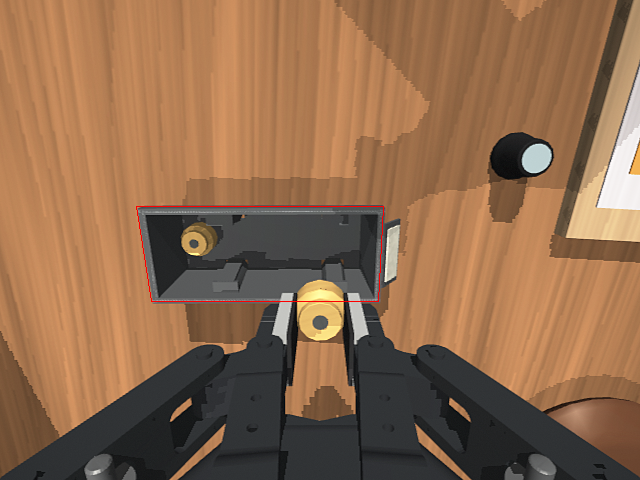

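Request:
{"api": "carry_out", "payload": {"steps": [[[0,0,0.03],[0,0,0]],[[0,0,0.06],[0,0,0]],[[0,0,0.085],[0,0,0]],[[0,0,0.1],[0,0,0]],[[0,0,0.107],[0,0,0]],[[0,0,0.107],[0,0,0]],[[0,0,0.107],[0,0,0]],[[0,0,0.107],[0,0,0]],[[0,0,0.107],[0,0,0]],[[0,0,0.107],[0,0,0]]]}}

```text
time_s: 6.9
position: [0.5777, -0.2665, 0.0136]
ee_rot: [0.0, 0.684, 0.73, 0.0]
force: [-0.4, -1.1, -1.1]
gripper_width: 0.0213
```

Request:
{"api": "carry_out", "payload": {"steps": [[[0,0,0],[0,0,0]],[[0,0,0],[0,0,0]],[[0,0,0],[0,0,0]],[[0,0,0],[0,0,0]],[[0,0,-0.03],[0,0,0]],[[0,0,-0.08],[0,0,0]],[[0,0,-0.13],[0,0,0]],[[0,0,-0.13],[0,0,0]],[[0,0,-0.13],[0,0,0]],[[0,0,-0.13],[0,0,0]]], "fingers": -0.25}}

```text
time_s: 8.15
position: [0.5772, -0.2662, 0.1422]
ee_rot: [-0.001, 0.684, 0.73, -0.0]
force: [-0.3, -0.2, -0.3]
gripper_width: 0.0321
```

```bash
python3 - <<'E'
from h import *
o,im=snap("wrist","w4"); print(o['position'],o['gripper_width'],yaw(o),o['qvel'].round(3))
plan([.657,.0976,.12],1.635)
E
```

```text
[ 0.57720281 -0.26617874  0.14220017] 0.03205565087555895 1.635741835378362 [-0.     0.002 -0.002 -0.001  0.001 -0.002]
shift [0.3579 0.1032 0.0225] turn [-0.0015 -0.001   0.0007] q6~ 0.08
```

View pics/raw_w4.png

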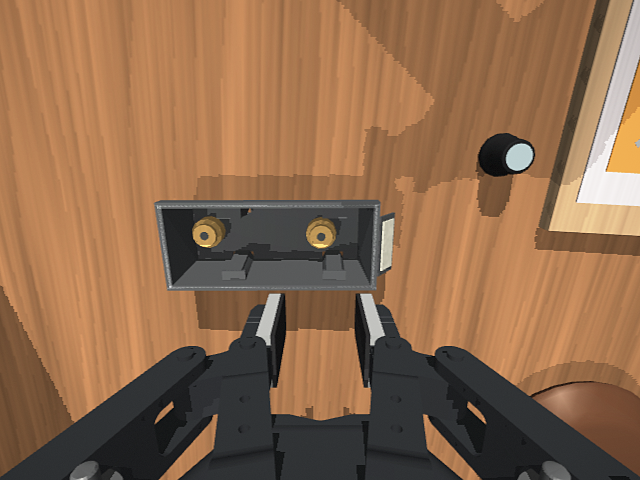

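Request:
{"api": "carry_out", "payload": {"steps": [[[0.06,0.017,0.005],[0,0,0]],[[0.12,0.034,0.01],[0,0,0]],[[0.18,0.052,0.02],[0,0,0]],[[0.24,0.069,0.02],[0,0,0]],[[0.3,0.086,0.02],[0,0,0]],[[0.345,0.1,0.022],[0,0,0]],[[0.358,0.103,0.022],[0,0,0]],[[0.358,0.103,0.022],[0,0,0]],[[0.358,0.103,0.06],[0,0,0]],[[0.358,0.103,0.09],[0,0,0]]], "fingers": 1}}

```text
time_s: 9.45
position: [0.6563, 0.096, 0.0513]
ee_rot: [-0.001, 0.684, 0.729, -0.0]
force: [-0.1, -0.3, 0.0]
gripper_width: 0.0857
```

```bash
python3 - <<'E'
from h import *
o,im=snap("wrist","w5"); print(o['position'],o['gripper_width'],yaw(o),o['qvel'].round(3))
mc=cam("wrist",o);print(proj(mc,[.657,.0976,.018]))
plan([.657,.0976,.005],1.635)
E
```

```text
[0.65631715 0.09595896 0.05130511] 0.08572980198113204 1.6341752725980516 [-0.003  0.207  0.226 -0.001 -0.427 -0.001]
[[320.70962991 276.86670531]]
shift [0.0015 0.0028 0.042 ] turn [-0.0071 -0.0009 -0.0009] q6~ 0.08
```

View pics/raw_w5.png

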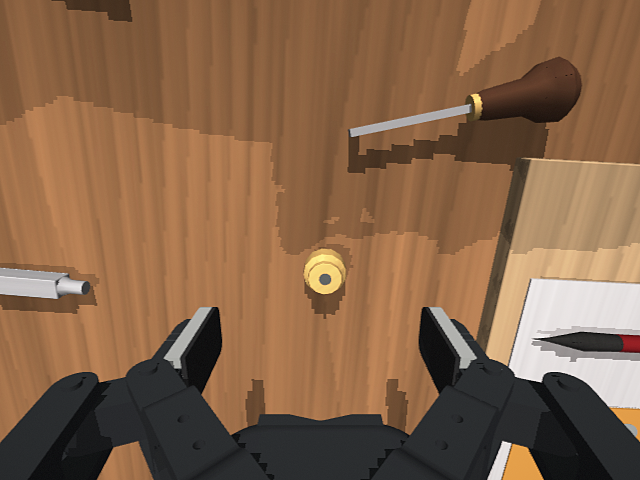

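Request:
{"api": "carry_out", "payload": {"steps": [[[0.001,0.003,0.02],[0,0,0]],[[0.001,0.003,0.035],[0,0,0]],[[0.001,0.003,0.042],[0,0,0]],[[0.001,0.003,0.042],[0,0,0]],[[0.001,0.003,0.042],[0,0,0]],[[0.001,0.003,0.042],[0,0,0]],[[0.001,0.003,0.042],[0,0,0]],[[0.001,0.003,0.042],[0,0,0]],[[0.001,0.003,0.042],[0,0,0]],[[0.001,0.003,0.042],[0,0,0]]]}}

```text
time_s: 10.75
position: [0.6572, 0.097, 0.005]
ee_rot: [-0.003, 0.684, 0.729, -0.002]
force: [0.1, 0.5, -0.4]
gripper_width: 0.0852
```

Request:
{"api": "carry_out", "payload": {"steps": [[[0,0,0],[0,0,0]],[[0,0,0],[0,0,0]],[[0,0,0],[0,0,0]],[[0,0,0],[0,0,0]],[[0,0,0],[0,0,0]],[[0,0,0],[0,0,0]],[[0,0,0],[0,0,0]],[[0,0,0],[0,0,0]],[[0,0,-0.05],[0,0,0]],[[0,0,-0.1],[0,0,0]]], "fingers": -1}}

```text
time_s: 12.0
position: [0.6575, 0.097, 0.1057]
ee_rot: [-0.003, 0.684, 0.729, -0.003]
force: [-0.5, 0.7, -0.4]
gripper_width: 0.021
```

```bash
python3 - <<'E'
from h import *
o,im=snap("wrist","w6"); print(o['position'],o['gripper_width'],yaw(o),o['qvel'].round(3))
plan([.5312,-.2697,.12],1.635)
E
```

```text
[0.65750525 0.09698497 0.10569257] 0.021003136518223723 1.6339922567756768 [-0.    -0.324 -0.423 -0.     0.726  0.002]
shift [-0.3579 -0.1518 -0.0067] turn [ 0.0007 -0.0007 -0.0009] q6~ -0.53
```

View pics/raw_w6.png

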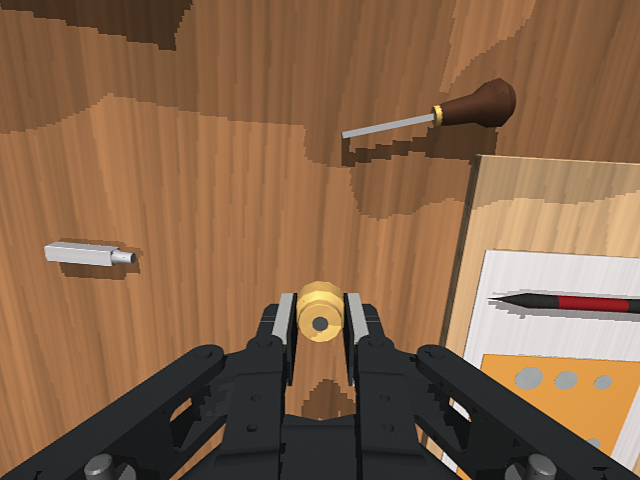

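Request:
{"api": "carry_out", "payload": {"steps": [[[-0.055,-0.023,-0.02],[0,0,0]],[[-0.11,-0.046,-0.02],[0,0,0]],[[-0.165,-0.07,-0.02],[0,0,0]],[[-0.22,-0.093,-0.015],[0,0,0]],[[-0.275,-0.117,-0.01],[0,0,0]],[[-0.325,-0.138,-0.007],[0,0,0]],[[-0.35,-0.148,-0.007],[0,0,0]],[[-0.358,-0.152,-0.007],[0,0,0]],[[-0.358,-0.152,-0.007],[0,0,0]],[[-0.358,-0.152,-0.007],[0,0,0]]]}}

```text
time_s: 13.3
position: [0.5314, -0.2687, 0.1203]
ee_rot: [-0.0, 0.684, 0.729, 0.001]
force: [0.8, 0.3, -1.5]
gripper_width: 0.0211
```

```bash
python3 - <<'E'
from h import *
o,im=snap("wrist","w7"); print(o['position'],o['gripper_width'],yaw(o),o['qvel'].round(3))
mc=cam("wrist",o)
pp=proj(mc,tray_pts(.5392,-.2692,0,.0646))
cv2.polylines(im,[pp.round().astype(int)],True,(0,0,255),1); cv2.imwrite("pics/w7.png",im)
plan([.5312,-.2697,.014],1.635)
E
```

```text
[ 0.53141292 -0.26874517  0.12027356] 0.021070771506488246 1.6351256642202017 [ 0.004 -0.     0.001 -0.001  0.001 -0.003]
shift [-0.001  -0.0004  0.1063] turn [ 0.0008 -0.0008  0.0003] q6~ -0.53
```

View pics/w7.png

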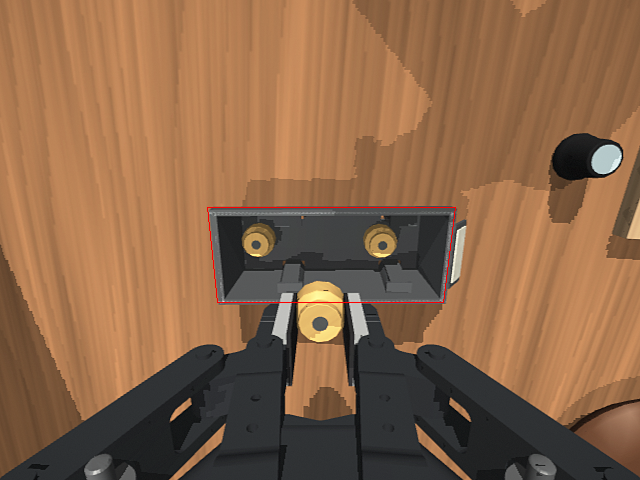

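Request:
{"api": "carry_out", "payload": {"steps": [[[-0.001,0,0.03],[0,0,0]],[[-0.001,0,0.06],[0,0,0]],[[-0.001,0,0.085],[0,0,0]],[[-0.001,0,0.1],[0,0,0]],[[-0.001,0,0.106],[0,0,0]],[[-0.001,0,0.106],[0,0,0]],[[-0.001,0,0.106],[0,0,0]],[[-0.001,0,0.106],[0,0,0]],[[-0.001,0,0.106],[0,0,0]],[[-0.001,0,0.106],[0,0,0]]]}}

```text
time_s: 14.6
position: [0.5316, -0.2697, 0.0144]
ee_rot: [0.0, 0.684, 0.73, 0.001]
force: [-0.3, -1.0, -0.3]
gripper_width: 0.0208
```

Request:
{"api": "carry_out", "payload": {"steps": [[[0,0,0],[0,0,0]],[[0,0,0],[0,0,0]],[[0,0,0],[0,0,0]],[[0,0,0],[0,0,0]],[[0,0,-0.03],[0,0,0]],[[0,0,-0.08],[0,0,0]],[[0,0,-0.13],[0,0,0]],[[0,0,-0.13],[0,0,0]],[[0,0,-0.13],[0,0,0]],[[0,0,-0.13],[0,0,0]]], "fingers": -0.28}}

```text
time_s: 15.85
position: [0.531, -0.2695, 0.1431]
ee_rot: [-0.001, 0.684, 0.73, 0.0]
force: [-0.3, -0.5, -0.2]
gripper_width: 0.0307
```

```bash
python3 - <<'E'
from h import *
o,im=snap("wrist","w8"); print(o['position'],o['gripper_width'],yaw(o),o['qvel'].round(3))
# punch grip: mid (.4844,.0777), grip 6mm behind
plan([.4784,.0778,.11],-.024)
E
```

```text
[ 0.53104195 -0.26950299  0.14310291] 0.03073885682172734 1.6353400636469269 [ 0.     0.002 -0.002  0.002  0.001  0.   ]
shift [ 0.35   -0.0302  0.0339] turn [-2.0000e-03 -9.0000e-04  1.6593e+00] q6~ 1.76
```

View pics/raw_w8.png

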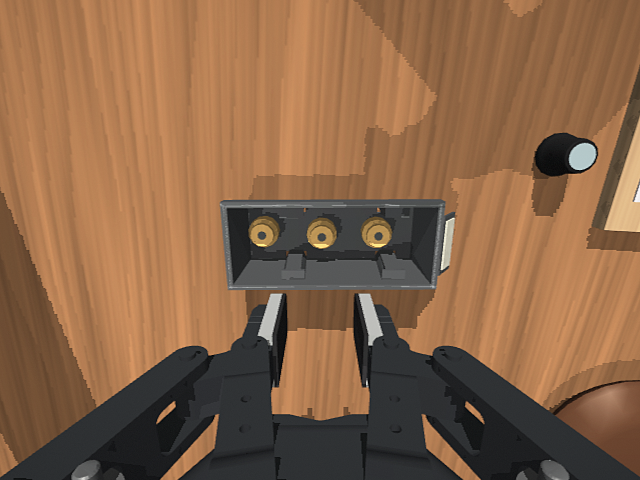

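Request:
{"api": "carry_out", "payload": {"steps": [[[0.05,-0.005,0],[0,0,-0.18]],[[0.1,-0.01,0],[0,0,-0.36]],[[0.15,-0.015,0],[0,0,-0.54]],[[0.2,-0.02,0.01],[0,0,-0.72]],[[0.25,-0.025,0.02],[0,0,-0.9]],[[0.3,-0.03,0.03],[0,0,-1.08]],[[0.34,-0.03,0.034],[0,0,-1.26]],[[0.35,-0.03,0.034],[0,0,-1.42]],[[0.35,-0.03,0.034],[0,0,-1.48]],[[0.35,-0.03,0.034],[0,0,-1.48]]], "fingers": 1}}

```text
time_s: 17.15
position: [0.4783, 0.078, 0.1093]
ee_rot: [-0.001, 0.013, 1.0, 0.001]
force: [-0.0, -0.0, -0.9]
gripper_width: 0.0856
```

```bash
python3 - <<'E'
from h import *
o,im=snap("wrist","w9"); print(o['position'],o['gripper_width'],yaw(o),o['qvel'].round(3))
mc=cam("wrist",o)
d=np.array([np.cos(.024),-np.sin(.024)])
print(proj(mc,[[*(np.array([.4844,.0777])+d*k),z] for k,z in((-.031,.012),(.018,.012),(.031,.006))]).round(0))
E
```

```text
[0.47828731 0.07802206 0.10926147] 0.08562349838341803 3.1152730500285384 [-0.009 -0.002 -0.005  0.001  0.002  0.039]
[[320. 212.]
 [320. 275.]
 [320. 288.]]
```

View pics/raw_w9.png

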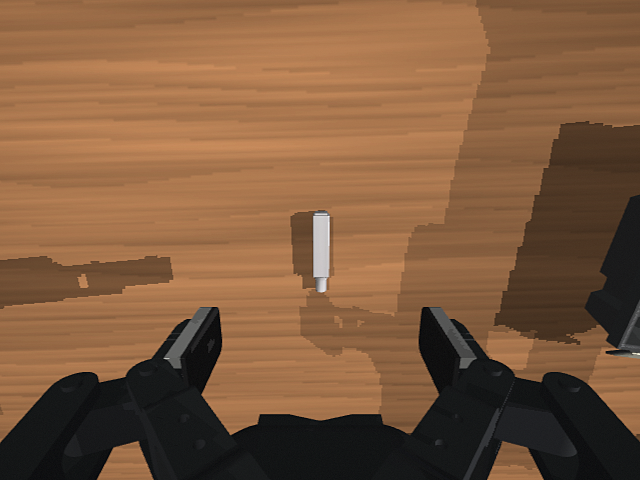

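Request:
{"api": "carry_out", "payload": {"steps": [[[0,0,0.035],[0,0,0]],[[0,0,0.07],[0,0,0]],[[0,0,0.095],[0,0,0]],[[0,0,0.106],[0,0,0]],[[0,0,0.106],[0,0,0]],[[0,0,0.106],[0,0,0]],[[0,0,0.106],[0,0,0]],[[0,0,0.106],[0,0,0]],[[0,0,0.106],[0,0,0]],[[0,0,0.106],[0,0,0]]]}}

```text
time_s: 18.45
position: [0.4782, 0.078, 0.0034]
ee_rot: [-0.001, 0.014, 1.0, 0.001]
force: [-1.1, 0.8, 1.2]
gripper_width: 0.0851
```

Request:
{"api": "carry_out", "payload": {"steps": [[[0,0,0],[0,0,0]],[[0,0,0],[0,0,0]],[[0,0,0],[0,0,0]],[[0,0,0],[0,0,0]],[[0,0,0],[0,0,0]],[[0,0,0],[0,0,0]],[[0,0,0],[0,0,0]],[[0,0,0],[0,0,0]],[[0,0,-0.05],[0,0,0]],[[0,0,-0.1],[0,0,0]]], "fingers": -1}}

```text
time_s: 19.7
position: [0.4779, 0.0779, 0.1043]
ee_rot: [-0.001, 0.014, 1.0, 0.001]
force: [1.1, 0.5, -1.3]
gripper_width: 0.0097
```

```bash
python3 - <<'E'
from h import *
o,im=snap("wrist","w10"); print(o['position'],o['gripper_width'],yaw(o),o['qvel'].round(3))
ps=-.1612; c=np.array([.4746,.3283]); e=np.array([np.cos(ps),np.sin(ps)])
p=c+e*.026; print(p)
plan([*p,.11],np.pi+ps)
E
```

```text
[0.47789056 0.07785974 0.10434094] 0.009704658343941235 3.113763509842253 [-0.001 -0.434 -0.45  -0.001  0.864 -0.001]
[0.50026292 0.32412693]
shift [-0.0129  0.2467  0.0016] turn [0.0023 0.0053 0.1335] q6~ -0.83
```

View pics/raw_w10.png

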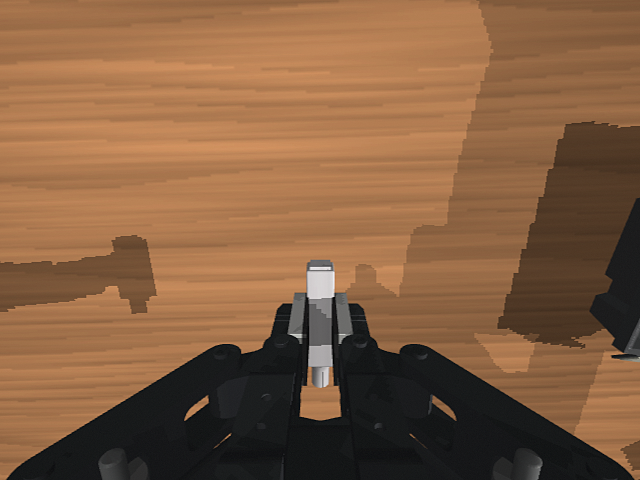

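Request:
{"api": "carry_out", "payload": {"steps": [[[-0.002,0.045,-0.015],[0,0,0.03]],[[-0.004,0.09,-0.015],[0,0,0.06]],[[-0.007,0.135,-0.015],[0,0,0.09]],[[-0.009,0.18,-0.015],[0,0,0.12]],[[-0.012,0.22,-0.015],[0,0,0.134]],[[-0.013,0.24,-0.015],[0,0,0.134]],[[-0.013,0.247,-0.015],[0,0,0.134]],[[-0.013,0.247,-0.015],[0,0,0.134]],[[-0.013,0.247,-0.015],[0,0,0.134]],[[-0.013,0.247,-0.015],[0,0,0.134]]]}}

```text
time_s: 21.0
position: [0.5004, 0.3237, 0.1268]
ee_rot: [0.003, 0.081, 0.997, 0.001]
force: [0.8, 0.6, -1.2]
gripper_width: 0.0095
```

```bash
python3 - <<'E'
from h import *
o,im=snap("wrist","w11"); print(o['position'],o['gripper_width'],yaw(o),o['qvel'].round(3))
mc=cam("wrist",o)
pp=proj(mc,tray_pts(.4746,.3283,0,-.1612)); print(pp.round(0))
cv2.polylines(im,[pp.round().astype(int)],True,(0,0,255),1); cv2.imwrite("pics/w11.png",im)
E
```

```text
[0.50038121 0.32368899 0.12678034] 0.009488179580799835 2.9790479710850275 [ 0.005  0.001 -0.003 -0.    -0.001  0.001]
[[367. 320.]
 [275. 320.]
 [264.  84.]
 [378.  83.]]
```

View pics/w11.png

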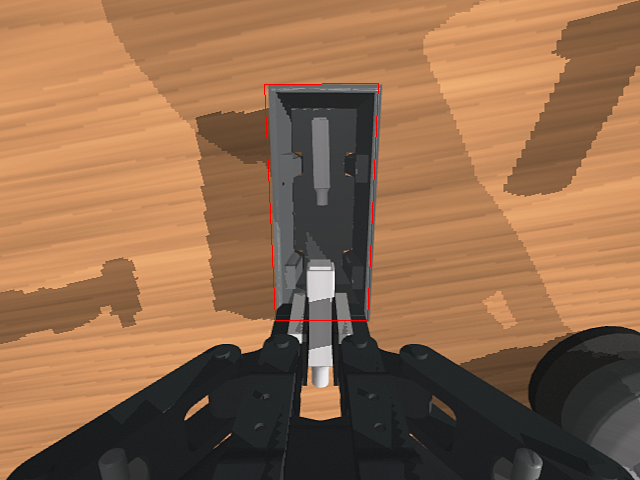

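Request:
{"api": "carry_out", "payload": {"steps": [[[0,0.002,0.03],[0,0,0]],[[0,0.002,0.055],[0,0,0]],[[0,0.002,0.08],[0,0,0]],[[0,0.002,0.1],[0,0,0]],[[0,0.002,0.11],[0,0,0]],[[0,0.002,0.112],[0,0,0]],[[0,0.002,0.112],[0,0,0]],[[0,0.002,0.112],[0,0,0]],[[0,0.002,0.112],[0,0,0]],[[0,0.002,0.112],[0,0,0]]]}}

```text
time_s: 22.3
position: [0.5014, 0.3261, 0.015]
ee_rot: [0.003, 0.081, 0.997, 0.001]
force: [-0.3, -0.1, -1.4]
gripper_width: 0.0099
```

Request:
{"api": "carry_out", "payload": {"steps": [[[0,0,0],[0,0,0]],[[0,0,0],[0,0,0]],[[0,0,0],[0,0,0]],[[0,0,0],[0,0,0]],[[0,0,-0.03],[0,0,0]],[[0,0,-0.08],[0,0,0]],[[0.03,0,-0.13],[0,0,0]],[[0.06,0,-0.14],[0,0,0]],[[0.06,0,-0.14],[0,0,0]],[[0.06,0,-0.14],[0,0,0]]], "fingers": -0.62}}

```text
time_s: 23.55
position: [0.4416, 0.3354, 0.1544]
ee_rot: [0.003, 0.081, 0.997, 0.001]
force: [-0.0, -0.2, -0.9]
gripper_width: 0.0159
```

```bash
python3 - <<'E'
from h import *
o,im=snap("wrist","w12"); print(o['position'],o['gripper_width'],yaw(o),o['qvel'].round(3))
mc=cam("wrist",o)
pp=proj(mc,tray_pts(.4746,.3283,0,-.1612)); print(pp.round(0))
cv2.polylines(im,[pp.round().astype(int)],True,(0,0,255),1); cv2.imwrite("pics/w12.png",im)
E
```

```text
[0.44158555 0.33541075 0.15440552] 0.01593528660197269 2.9793534855866834 [-0.008  0.017 -0.003 -0.    -0.     0.001]
[[357. 364.]
 [279. 364.]
 [271. 179.]
 [365. 179.]]
```

View pics/w12.png

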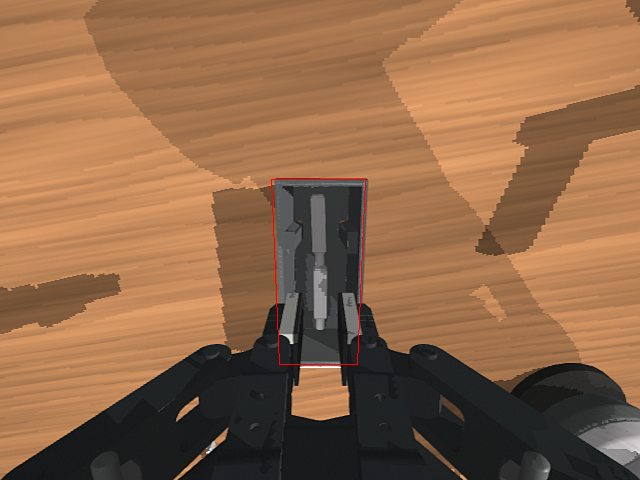

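Request:
{"api": "carry_out", "payload": {"steps": [[[-0.015,0,-0.05],[0,0,0]],[[-0.034,0,-0.1],[0,0,0]],[[-0.034,0,-0.116],[0,0,0]],[[-0.034,0,-0.116],[0,0,0]],[[-0.034,0,-0.116],[0,0,0]],[[-0.034,0,-0.116],[0,0,0]],[[-0.034,0,-0.116],[0,0,0]],[[-0.034,0,-0.116],[0,0,0]],[[-0.034,0,-0.116],[0,0,0]],[[-0.034,0,-0.116],[0,0,0]]]}}

```text
time_s: 24.85
position: [0.4746, 0.3296, 0.2703]
ee_rot: [0.003, 0.081, 0.997, 0.001]
force: [-0.6, 0.2, -0.6]
gripper_width: 0.0163
```

```bash
cat >> h.py <<'E'
def fitview(o,im,est,fn,s=3,win=60):
    mc=cam("wrist",o); pp=proj(mc,tray_pts(est[0],est[1],0,est[2]))
    x0,y0=(pp.min(0)-12).astype(int); x1,y1=(pp.max(0)+12).astype(int); x0=max(x0,0);y0=max(y0,0);x1=min(x1,640);y1=min(y1,480)
    s=min(780/(x1-x0),590/(y1-y0))
    c=cv2.resize(im[y0:y1,x0:x1],None,fx=s,fy=s,interpolation=cv2.INTER_CUBIC)
    cv2.imwrite("pics/%s.png"%fn,c); print("crop",x0,y0,"s",s,"est corners in crop",((pp-[x0,y0]+.5)*s-.5).round(0).tolist())
def corners(fn_obs,cs,x0,y0,s):
    mc=cam("wrist",fn_obs); P=np.array([p2w(mc,x0+(u+.5)/s-.5,y0+(v+.5)/s-.5,.046) for u,v in cs])
    c=P.mean(0); d=P[0]+P[1]-P[2]-P[3]; print("ctr",c.round(4),"yaw",np.arctan2(d[1],d[0]).round(4),"L",np.linalg.norm(d)/2,"W",np.linalg.norm(P[0]+P[3]-P[1]-P[2])/2)
E
python3 - <<'E'
from h import *
o,im=snap("wrist","w13"); print(o['position'],o['ee_rot'],yaw(o),o['qvel'].round(3))
import pickle; pickle.dump(o,open("o13.pkl","wb"))
fitview(o,im,(.4746,.3283,-.1612),"w13")
E
```

```text
[0.47462376 0.32961403 0.27028848] [0.00272053 0.08118416 0.99669489 0.00101113] 2.979038298383932 [-0.001  0.001 -0.001  0.001  0.    -0.001]
crop 273 119 s 3.4911242603550297 est corners in crop [[264.0, 550.0], [60.0, 550.0], [44.0, 45.0], [277.0, 45.0]]
```

View pics/w13.png

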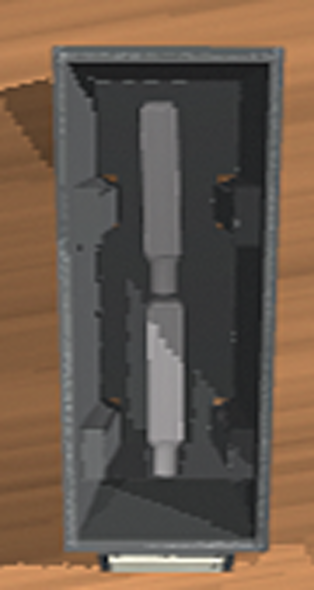

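Both punches lie flat in the tray. The lip corners in this crop are about (268,549), (66,551), (53,47) and (284,46).

```bash
python3 - <<'E'
from h import *
import pickle; o=pickle.load(open("o13.pkl","rb"))
corners(o,[(268,549),(66,551),(53,47),(284,46)],273,119,3.49112)
E
```

```text
ctr [0.4752 0.3303 0.046 ] yaw -0.165 L 0.1595373159191077 W 0.06745402480932362
```

Request:
{"api": "carry_out", "payload": {"steps": [[[0,0,0],[0,0,0.18]],[[0,0,0],[0,0,0.36]],[[0,0,0],[0,0,0.54]],[[0,0,0],[0,0,0.72]],[[0,0,0],[0,0,0.9]],[[0,0,0],[0,0,1.08]],[[0,0,0],[0,0,1.26]],[[0,0,0],[0,0,1.44]],[[0,0,0],[0,0,1.571]],[[0,0,0],[0,0,1.571]]], "fingers": 1}}

```text
time_s: 26.15
position: [0.4746, 0.3296, 0.2703]
ee_rot: [0.001, 0.762, 0.648, 0.003]
force: [0.0, -0.5, -0.3]
gripper_width: 0.0852
```

```bash
python3 - <<'E'
from h import *
o,im=snap("wrist","w14"); print(o['position'],o['ee_rot'],yaw(o),o['qvel'].round(3))
import pickle; pickle.dump(o,open("o14.pkl","wb"))
fitview(o,im,(.4746,.3283,-.1612),"w14")
plan([.539,-.269,.22],.065)
E
```

```text
[0.47464002 0.32961114 0.27033418] [0.00120358 0.76202607 0.64753972 0.00267129] 1.40871677118872 [-0.     0.001 -0.    -0.002  0.001 -0.084]
crop 231 167 s 4.482758620689655 est corners in crop [[730.0, 59.0], [712.0, 332.0], [75.0, 334.0], [56.0, 60.0]]
shift [-0.5808  0.1585  0.0498] turn [ 0.0029 -0.0056  1.346 ] q6~ 1.04
```

View pics/w14.png

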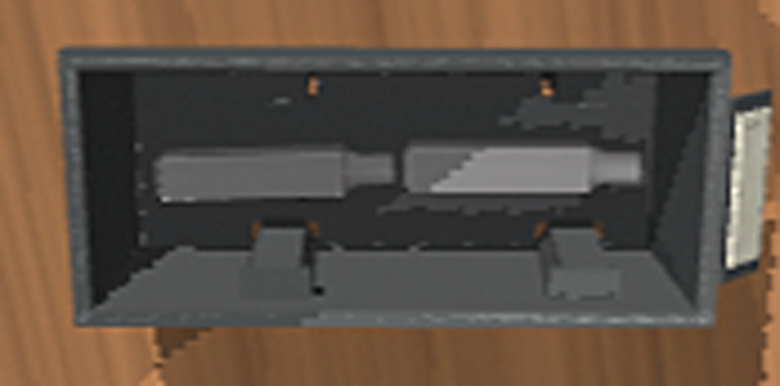

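Lip corners here are (730,50), (713,325), (78,325) and (60,49).

```bash
python3 - <<'E'
from h import *
import pickle; o=pickle.load(open("o14.pkl","rb"))
corners(o,[(730,50),(713,325),(78,325),(60,49)],231,167,4.482758)
E
```

```text
ctr [0.4755 0.3304 0.046 ] yaw -0.1642 L 0.1589707492458028 W 0.06816503994567956
```

Request:
{"api": "carry_out", "payload": {"steps": [[[-0.058,0.016,0],[0,0,0.15]],[[-0.116,0.032,0],[0,0,0.3]],[[-0.174,0.048,0],[0,0,0.45]],[[-0.232,0.064,0],[0,0,0.6]],[[-0.29,0.08,0],[0,0,0.75]],[[-0.348,0.096,0],[0,0,0.9]],[[-0.406,0.112,0],[0,0,1.05]],[[-0.464,0.128,0],[0,0,1.2]],[[-0.522,0.143,0.025],[0,0,1.346]],[[-0.58,0.158,0.05],[0,0,1.346]]], "fingers": 1}}

```text
time_s: 27.45
position: [0.5382, -0.2657, 0.2212]
ee_rot: [-0.0, 0.999, 0.033, 0.003]
force: [1.0, 0.3, 0.1]
gripper_width: 0.0856
```

```bash
python3 - <<'E'
from h import *
o,im=snap("wrist","w15"); print(o['position'],o['ee_rot'],yaw(o),o['qvel'].round(3))
E
```

```text
[ 0.53815802 -0.26569335  0.22121516] [-4.82603243e-04  9.99451197e-01  3.29625224e-02  3.24724754e-03] 0.06593489624227387 [-0.63   0.541 -0.234  0.004 -0.3   -0.695]
```

```bash
python3 - <<'E'
from h import *
for i in range(4): vision.read_camera("wrist")
o,im=snap("wrist","w16"); print(o['position'],yaw(o),o['qvel'].round(3))
import pickle; pickle.dump(o,open("o16.pkl","wb"))
fitview(o,im,(.5392,-.2692,.0646),"w16")
E
```

```text
[ 0.53818572 -0.26349781  0.2217196 ] 0.0666791346533287 [ 0.024 -0.023 -0.002 -0.001  0.002  0.01 ]
crop 275 121 s 3.1382978723404253 est corners in crop [[41.0, 41.0], [281.0, 41.0], [261.0, 555.0], [54.0, 554.0]]
```

View pics/w16.png

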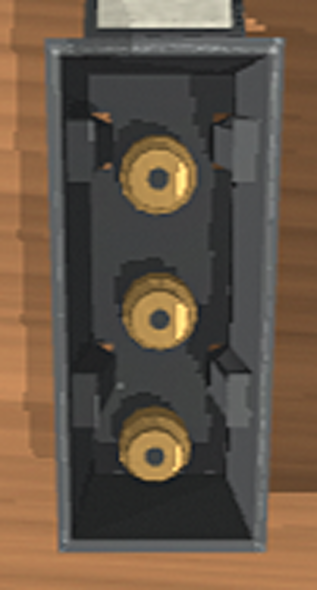

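All three seals stand in the tray. Lip corners are (47,40), (284,41), (265,550) and (60,549).

```bash
python3 - <<'E'
from h import *
import pickle; o=pickle.load(open("o16.pkl","rb"))
corners(o,[(47,40),(284,41),(265,550),(60,549)],275,121,3.1382978)
plan([.5395,-.2705,.022],.065)
E
```

```text
ctr [ 0.5402 -0.2705  0.046 ] yaw 0.0668 L 0.1584614055433486 W 0.06712040638537993
shift [-0.0007  0.0078  0.2002] turn [-0.001  -0.0064  0.0021] q6~ 1.04
```

Request:
{"api": "carry_out", "payload": {"steps": [[[0,0.007,0.06],[0,-0.006,0]],[[0,0.007,0.1],[0,-0.006,0]],[[0,0.007,0.14],[0,-0.006,0]],[[0,0.007,0.165],[0,-0.006,0]],[[0,0.007,0.185],[0,-0.006,0]],[[0,0.007,0.197],[0,-0.006,0]],[[0,0.007,0.202],[0,-0.006,0]],[[0,0.007,0.202],[0,-0.006,0]],[[0,0.007,0.202],[0,-0.006,0]],[[0,0.007,0.202],[0,-0.006,0]]]}}

```text
time_s: 29.0
position: [0.5404, -0.2699, 0.0208]
ee_rot: [-0.0, 0.999, 0.034, 0.001]
force: [0.3, -0.1, 0.0]
gripper_width: 0.0851
```

Request:
{"api": "carry_out", "payload": {"steps": [[[0,0,0],[0,0,0]],[[0,0,0],[0,0,0]],[[0,0,0],[0,0,0]],[[0,0,0],[0,0,0]],[[0,0,0],[0,0,0]],[[0,0,0],[0,0,0]],[[0,0,-0.01],[0,0,0]],[[0,0,-0.02],[0,0,0]],[[0,0,-0.03],[0,0,0]],[[0,0,-0.03],[0,0,0]]], "fingers": -1}}

```text
time_s: 30.25
position: [0.5407, -0.2702, 0.0519]
ee_rot: [0.0, 0.999, 0.034, 0.001]
force: [0.5, -0.4, -3.2]
gripper_width: 0.0664
```

```bash
python3 - <<'E'
from h import *
o,im=snap("wrist","w17"); print(o['position'],o['gripper_width'],o['ft_torque'],yaw(o),o['qvel'].round(3))
o,im=snap("scene","s17")
E
```

```text
[ 0.54074155 -0.27015048  0.05187498] 0.06635854584054428 [-0.00374434 -0.02658347 -0.03857378] 0.06713985853440434 [-0.     0.015  0.018  0.001 -0.014  0.001]
```

View pics/raw_w17.png

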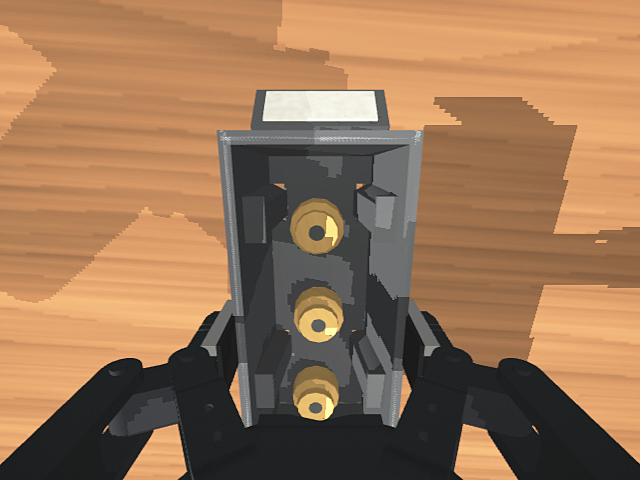

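View pics/raw_s17.png

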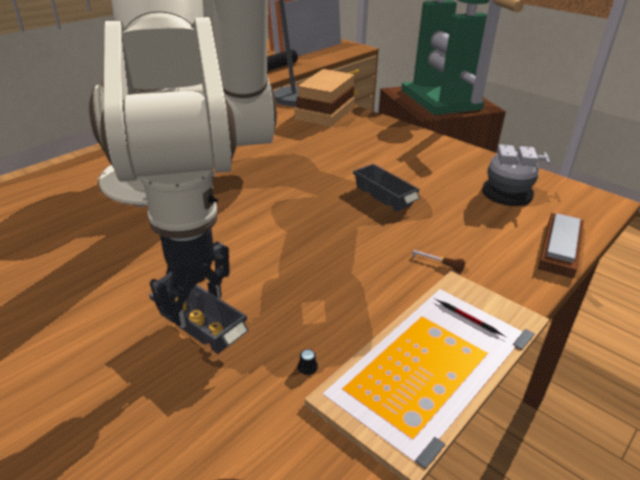

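```bash
python3 - <<'E'
from h import *
o=ctrl.get_obs(); mc=cam("wrist",o)
A=p2w(mc,219,131,.077);B=p2w(mc,423,130,.077); print(A,B,np.linalg.norm(A-B))
M=Rq(o['ee_rot']).as_matrix(); print(M.T@((A+B)/2-o['position']))
plan([.4754,.3304,.2],np.pi-.1646)
E
```

```text
[ 0.61730692 -0.23245217  0.077     ] [ 0.62205131 -0.29868566  0.077     ] 0.066403199796036
[ 0.07956243  0.00104999 -0.02618086]
shift [-0.0243 -0.6033 -0.149 ] turn [ 1.5000e-03 -9.0000e-04 -2.9099e+00] q6~ -0.8
```

Request:
{"api": "carry_out", "payload": {"steps": [[[0,0,-0.01],[0,0,0]],[[0,0,-0.03],[0,0,-0.02]],[[0,-0.005,-0.055],[0,0,-0.08]],[[-0.001,-0.02,-0.08],[0,0,-0.18]],[[-0.002,-0.04,-0.105],[0,0,-0.3]],[[-0.003,-0.065,-0.125],[0,0,-0.43]],[[-0.004,-0.09,-0.14],[0,0,-0.56]],[[-0.005,-0.12,-0.148],[0,0,-0.69]],[[-0.006,-0.15,-0.149],[0,0,-0.82]],[[-0.007,-0.18,-0.149],[0,0,-0.95]]]}}

```text
time_s: 31.6
position: [0.5209, -0.0898, 0.2004]
ee_rot: [0.0, 0.872, 0.489, 0.001]
force: [0.1, 0.3, -2.9]
gripper_width: 0.0664
```

```bash
python3 - <<'E'
from h import *
o=ctrl.get_obs(); print(o['position'],o['q'].round(2),o['gripper_width'],yaw(o))
plan([.4754,.3304,.2],np.pi-.1646)
E
```

```text
[ 0.52085495 -0.08983609  0.20042856] [-0.32  0.07  1.59  0.    1.48  0.23] 0.06641800247477658 1.021257079772882
shift [ 0.3346 -0.2583  0.0006] turn [ 1.9000e-03  3.0000e-04 -1.9557e+00] q6~ -0.8
```

Request:
{"api": "carry_out", "payload": {"steps": [[[0.024,-0.018,0],[0,0,-0.14]],[[0.05,-0.038,0],[0,0,-0.28]],[[0.078,-0.06,0],[0,0,-0.43]],[[0.106,-0.082,0],[0,0,-0.58]],[[0.134,-0.104,0],[0,0,-0.73]],[[0.162,-0.125,0],[0,0,-0.88]],[[0.19,-0.147,0],[0,0,-1.03]],[[0.216,-0.167,0],[0,0,-1.17]],[[0.236,-0.182,0],[0,0,-1.29]],[[0.252,-0.195,0],[0,0,-1.4]]]}}

```text
time_s: 32.85
position: [0.4858, 0.2279, 0.2009]
ee_rot: [0.001, 0.35, 0.937, 0.0]
force: [0.6, 0.2, -3.1]
gripper_width: 0.0664
```

```bash
python3 - <<'E'
from h import *
o=ctrl.get_obs(); print(o['position'],o['q'].round(2),o['gripper_width'],yaw(o))
plan([.4754,.3304,.15],np.pi-.1646)
E
```

```text
[0.48583628 0.22792529 0.20089311] [ 0.3   0.08  1.58 -0.    1.48 -0.56] 0.0664054209963093 2.425670430459424
shift [0.0752 0.0704 0.0509] turn [ 0.0011  0.0012 -0.5513] q6~ -0.8
```

Request:
{"api": "carry_out", "payload": {"steps": [[[0.016,0.015,0],[0,0,-0.12]],[[0.032,0.03,0],[0,0,-0.23]],[[0.047,0.044,0.01],[0,0,-0.34]],[[0.06,0.056,0.02],[0,0,-0.44]],[[0.07,0.065,0.035],[0,0,-0.52]],[[0.075,0.07,0.048],[0,0,-0.551]],[[0.075,0.07,0.051],[0,0,-0.551]],[[0.075,0.07,0.051],[0,0,-0.551]],[[0.075,0.07,0.051],[0,0,-0.551]],[[0.075,0.07,0.051],[0,0,-0.551]]]}}

```text
time_s: 34.1
position: [0.4755, 0.3298, 0.1504]
ee_rot: [0.001, 0.083, 0.997, 0.0]
force: [0.4, 0.1, -4.4]
gripper_width: 0.0667
```

```bash
python3 - <<'E'
from h import *
o,im=snap("wrist","w18"); print(o['position'],o['gripper_width'],yaw(o),o['qvel'].round(3))
snap("scene","s18"); o,im=snap("top","t18")
plan([.4754,.3304,.09],np.pi-.1646)
E
```

```text
[0.47548725 0.32981426 0.15040776] 0.0666566550381237 2.975985083335667 [ 0.002  0.002  0.002  0.002 -0.001 -0.001]
shift [0.0002 0.0004 0.0602] turn [ 0.0009  0.0017 -0.0006] q6~ -0.8
```

View pics/raw_w18.png

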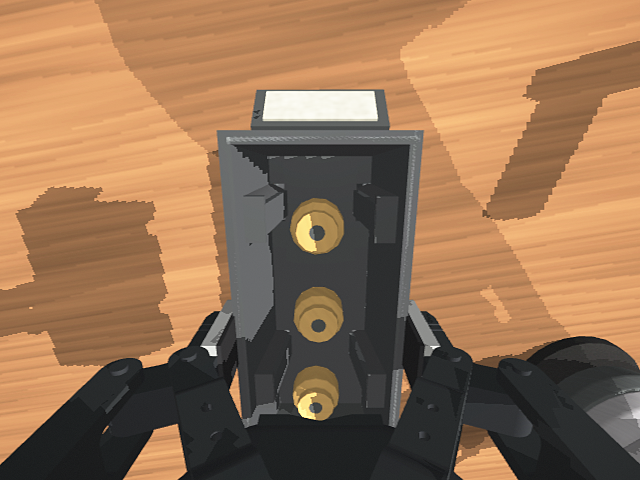

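View pics/raw_s18.png

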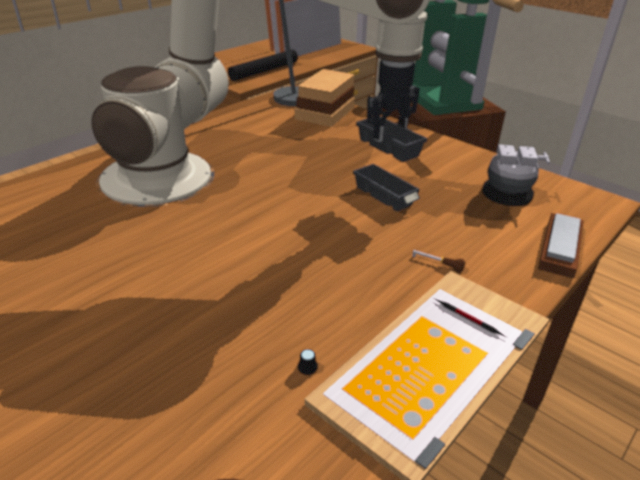

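Request:
{"api": "carry_out", "payload": {"steps": [[[0,0.0005,0.01],[0,0,0]],[[0,0.0005,0.025],[0,0,0]],[[0,0.0005,0.04],[0,0,0]],[[0,0.0005,0.053],[0,0,0]],[[0,0.0005,0.063],[0,0,0]],[[0,0.0005,0.07],[0,0,0]],[[0,0.0005,0.074],[0,0,0]],[[0,0.0005,0.076],[0,0,0]],[[0,0.0005,0.076],[0,0,0]],[[0,0.0005,0.076],[0,0,0]]]}}

```text
time_s: 35.5
position: [0.4757, 0.3305, 0.0745]
ee_rot: [0.001, 0.083, 0.997, 0.0]
force: [-0.7, 0.6, -3.5]
gripper_width: 0.0667
```

```bash
python3 - <<'E'
from h import *
o,im=snap("scene","s19"); print(o['position'],o['force'],o['gripper_width'],yaw(o))
a=cv2.resize(im[90:230,310:470],None,fx=4.5,fy=4.2,interpolation=cv2.INTER_CUBIC);cv2.imwrite("pics/s19.png",a)
plan([.4754,.3304,.0605],np.pi-.1646)
E
```

```text
[0.47573114 0.33051432 0.07445797] [-0.72770187  0.57900314 -3.49104222] 0.0667006090037118 2.9763757196116662
shift [ 0.0003 -0.0002  0.0139] turn [ 0.0012  0.0021 -0.0006] q6~ -0.8
```

View pics/s19.png

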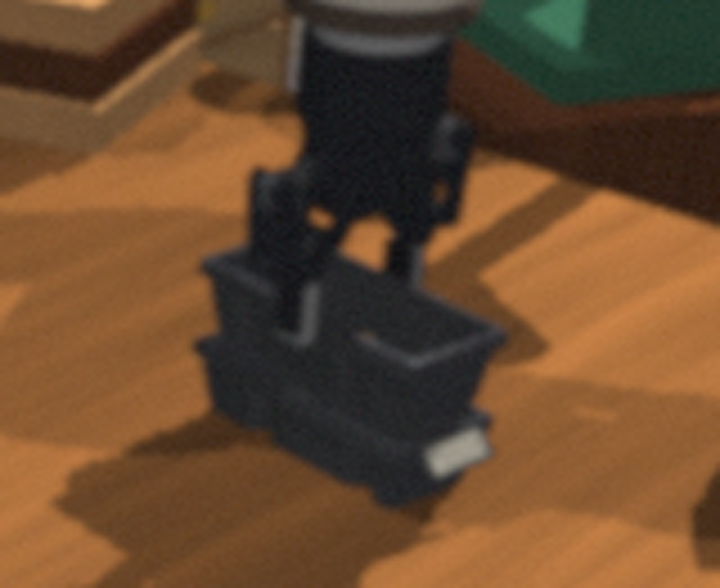

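Request:
{"api": "carry_out", "payload": {"steps": [[[0,0,0.002],[0,0,0]],[[0,0,0.004],[0,0,0]],[[0,0,0.006],[0,0,0]],[[0,0,0.008],[0,0,0]],[[0,0,0.0095],[0,0,0]],[[0,0,0.011],[0,0,0]],[[0,0,0.012],[0,0,0]],[[0,0,0.013],[0,0,0]],[[0,0,0.013],[0,0,0]],[[0,0,0.013],[0,0,0]]]}}

```text
time_s: 36.8
position: [0.4758, 0.3305, 0.0615]
ee_rot: [0.001, 0.082, 0.997, 0.001]
force: [0.1, -0.0, -3.9]
gripper_width: 0.0662
```

```bash
python3 - <<'E'
from h import *
o,im=snap("scene","s20"); print(o['position'],o['force'],o['ft_torque'],o['gripper_width'],yaw(o))
a=cv2.resize(im[90:230,310:470],None,fx=4.5,fy=4.2,interpolation=cv2.INTER_CUBIC);cv2.imwrite("pics/s20.png",a)
E
```

```text
[0.47575494 0.33052406 0.06147916] [ 0.11930183 -0.0105741  -3.93394071] [0.00240789 0.04461366 0.02416507] 0.06622799883701516 2.9764066495969184
```

View pics/s20.png

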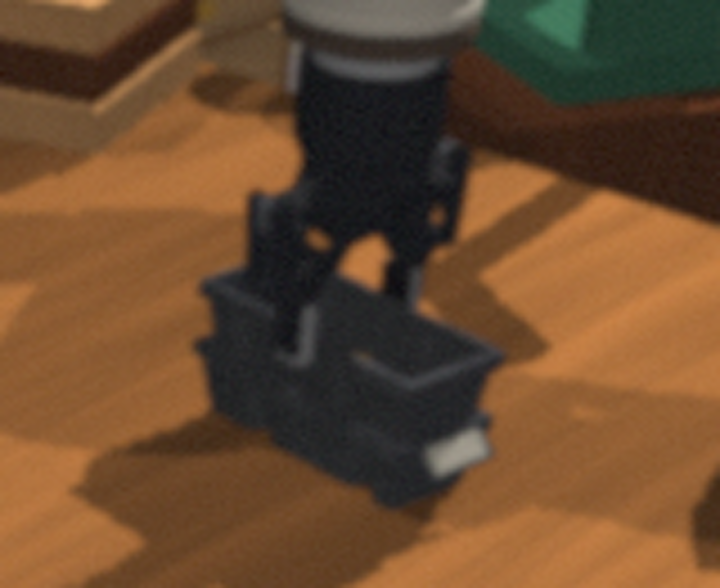

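Request:
{"api": "carry_out", "payload": {"steps": [[[0,0,0.0003],[0,0,0]],[[0,0,0.0006],[0,0,0]],[[0,0,0.0009],[0,0,0]],[[0,0,0.0012],[0,0,0]],[[0,0,0.0015],[0,0,0]],[[0,0,0.0018],[0,0,0]],[[0,0,0.002],[0,0,0]],[[0,0,0.002],[0,0,0]],[[0,0,0.002],[0,0,0]],[[0,0,0.002],[0,0,0]]]}}

```text
time_s: 38.1
position: [0.4759, 0.3306, 0.0605]
ee_rot: [0.001, 0.082, 0.997, 0.001]
force: [-5.9, -3.0, 13.2]
gripper_width: 0.0667
```

Request:
{"api": "carry_out", "payload": {"steps": [[[0,0,0],[0,0,0]],[[0,0,0],[0,0,0]],[[0,0,0],[0,0,0]],[[0,0,0],[0,0,0]],[[0,0,0],[0,0,0]],[[0,0,-0.02],[0,0,0]],[[0,0,-0.05],[0,0,0]],[[0,0,-0.1],[0,0,0]],[[0,0,-0.16],[0,0,0]],[[0,0,-0.2],[0,0,0]]], "fingers": 1}}

```text
time_s: 39.35
position: [0.4754, 0.3305, 0.2635]
ee_rot: [0.003, 0.082, 0.997, 0.001]
force: [-0.1, -0.3, -0.7]
gripper_width: 0.0855
```

```bash
python3 - <<'E'
from h import *
for i in range(4): vision.read_camera("wrist")
o,im=snap("wrist","w21"); print(o['position'],o['force'],o['gripper_width'],yaw(o))
cv2.imwrite("pics/w21.png",im)
o2,im=snap("scene","s21")
a=cv2.resize(im[120:230,330:450],None,fx=5,fy=5,interpolation=cv2.INTER_CUBIC);cv2.imwrite("pics/s21.png",a)
import pickle; pickle.dump(o,open("o21.pkl","wb"))
mc=cam("wrist",o); print(proj(mc,tray_pts(.4754,.3304,.039,-.1646)).round(1),proj(mc,tray_pts(.4754,.3304,.0,-.1646)).round(1))
E
```

```text
[0.47539573 0.33044083 0.26070996] [ 0.71789466  0.70262133 -1.19782732] 0.08572836441750954 2.976474595544481
[[353.2 295. ]
 [287.1 295.1]
 [281.7 131.3]
 [358.5 131.3]] [[350.  279.7]
 [290.2 279.8]
 [285.8 131.6]
 [354.2 131.6]]
```

View pics/w21.png

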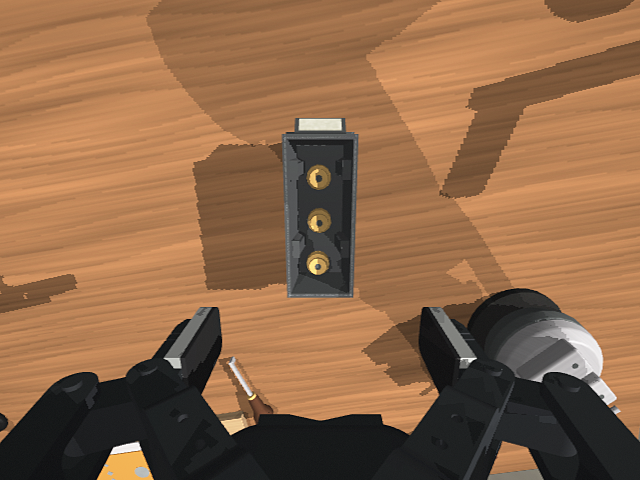

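View pics/s21.png

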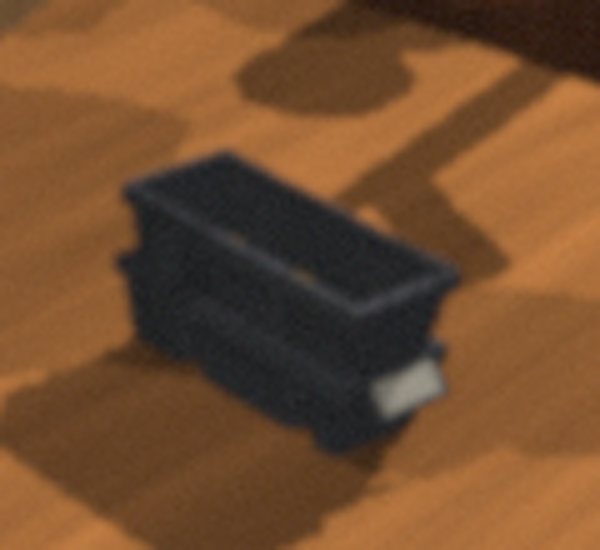

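```bash
python3 - <<'E'
from h import *
im=cv2.imread("pics/raw_s21.png"); mc=cam("scene")
x0,y0,s=330,120,5
a=cv2.resize(im[120:230,330:450],None,fx=5,fy=5,interpolation=cv2.INTER_CUBIC)
for z,c in((.039,(0,0,255)),(0,(0,255,0)),(.018,(255,100,0))):
    pp=((proj(mc,tray_pts(.4764,.3304,z,-.1646))-[x0,y0]+.5)*s-.5).round().astype(int)
    cv2.polylines(a,[pp],True,c,1)
cv2.imwrite("pics/s22.png",a)
E
```

```text
(no output)
```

View pics/s22.png

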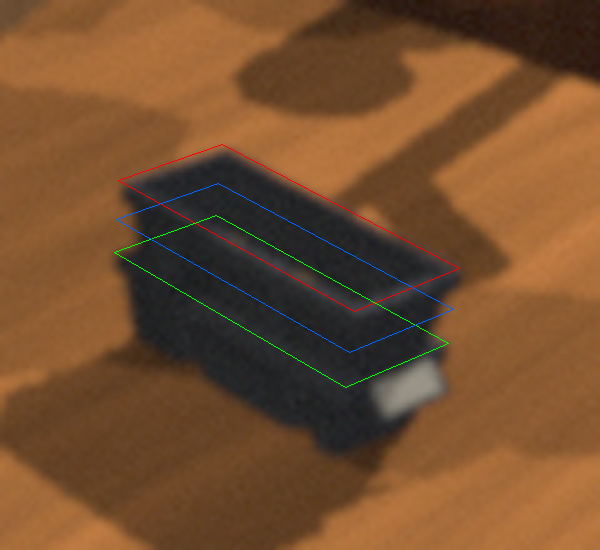

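```bash
python3 - <<'E'
from station import ctrl
print(ctrl.job_done()); print(ctrl.get_obs()['time_s'])
E
```

```text
the job is handed in; nothing more can be done
None
the job is handed in; nothing more can be done
```

I put both loose seal dies in the seal tray and the loose punch in the punch tray. Then I turned the seal tray end for end, lowered it slowly onto the punch tray and handed the job in at about 40 s of the 72 s. No verdict was reported.

**Seating:** Contact came with the seal tray's underside about 39.7 mm up, against the 39 mm lug height, at roughly 17 N.

**Last checks after release:**
- **Seal tray:** It sits level and parallel, with all three seals inside.
- **Punch tray:** Both punches lay flat inside before stacking; the stacked tray hides them now. The punch tray looked flat on the bench.
- **Gripper:** It was clear of everything.
- **Bystanders:** The graver and loupe were not touched.

**Small disagreements:**
- The wrist view puts the seal tray about 2 mm off centre lengthwise, within the play.
- The scene camera overlay was off by about 2 pixels (roughly 3 mm), mostly alike on both trays. I took that as calibration error.

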